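# Gather the balance masses in the pick-out corner of a tote and hold it tilted

## Task

Three loose steel balance masses lie scattered in the small grey carrying tote. Take the tote by its handle and lift it clear of the worktop, then tilt it so that all three masses slide together into the pick-out corner, the one where the two walls are cut low, without spilling any. Finish holding the tote still in the air, clearly tilted towards that corner, so that a pupil can pick the masses out; do not put it down or let go, and leave the things around it where they are.

Things in the scene. Friction and masses are not known exactly. Their poses are not given: they have to be found in the camera images.
- tote: small open grey plastic tote, 160 (its x) x 110 (its y) x 38 mm high, walls and floor 4 mm, 0.25 to 0.42 kg empty, with a strap handle 114 mm high over its middle. Origin: centre of its underside, z up. Its pick-out corner (-x, -y) starts broadly on the robot's side.
- tote_grip (a point): middle of the flat handle bar, 105 mm above the centre of the tote's underside; axes as the tote's. The bar runs along x: 170 mm long, 12 mm thick (across y), 18 mm tall, from 96 to 114 mm above the underside, on an upright strap outside the middle of each end wall; below the bar it is open down to the floor
- tote_corner (a point): the pick-out corner: inner corner at floor level, at (-76, -51, 4) mm in the tote's frame, where the walls are only 20 mm high, along 45 mm of the end wall and 60 mm of the side wall
- mass_small: loose round flat steel mass, 20 mm in diameter, 10 mm high, 25 g, on the tote's floor; origin at the centre of its underside. The masses are smooth: they begin to slide at a floor slope of 7 to 10 degrees and slide well into a corner at 25 to 30
- mass_medium: the same, 24 mm in diameter, 12 mm high, 43 g
- mass_large: the same, 28 mm in diameter, 14 mm high, 68 g
- specimen_jar: bystander: white lidded jar, 56 mm in diameter, 72 mm high, loose; origin at the centre of its underside
- lab_timer: bystander: pale desk timer, 55 x 66 x 34 mm, loose; origin at the centre of its underside
- folding_loupe: bystander: small folding magnifier, 30 x 43 x 15 mm, loose; origin at the centre of its underside
Not all that is in view belongs to the job. Of the things that look like the tote, the middle-sized one is meant.

How it is judged:
By the outcome, as a careful person would: the job done as asked, in the order asked, and still so for the second after the job is handed in, while the arm keeps its last pose, push and grip.
It also fails if it takes over 38 s, if anything falls off the work surface, if the arm or the gripper's body presses on something with over 40 N, if the wrist force passes 120 N, or if a joint passes its speed limit or range.

## Robot

A 6-joint arm with a two-finger parallel gripper is mounted at the origin on a cart in front of the work surface, level with it; the furniture and walls round the work are solid. World frame = base frame: x ahead of the robot, y to its left, z up, the work surface at z = 0. Lengths are in m, angles in rad, forces in N, time in s.
With the tool pointing down it reaches from about 0.35 to 0.775 m from the base axis. Payload 7.3 kg.
Tool frame: the origin (TCP) lies between the finger pads; the fingertips stand robot.tcp_to_tips ahead of it and the grasp point (between the pads) lies 2 mm behind it (robot.tcp_to_tips is the distance from the TCP to the fingertips, in m); y points along the fingers, x is the direction in which the jaws open and shut, and the axes are right-handed (so a half turn about y gives the same grasp; the last joint's range is limited). The gripper opens to 92 mm and grips with 3 to 60 N. Pads are 19 mm wide; open, the fingers measure 130 mm over their backs; the gripper's body (75 mm by 190 mm) begins 47 mm behind the grasp point.
Start: joints at [0.964, 0.342, 1.524, -0, 1.275, -0.146], TCP at [0.233, 0.47, 0.244] pointing down, gripper open.
Joint ranges: [-2.53, 2.53], [-0.77, 2.02], [0.04, 2.7], [-1, 4.14], [0.28, 2.66], [-3.11, 3.11]. Speed limits (rad/s): [2.57, 2.57, 3.14, 3.14, 3.14, 3.14].

## Interface

Orientations are given as [roll, pitch, yaw] about the fixed x, y, z axes, in that order (R = Rz(yaw) Ry(pitch) Rx(roll)).
In Python, from cell import status, read_camera, get_calibration, robot gives the robot as it stands.
- The arm moves only by the shell command python3 -m creep 'ROWS' [FORCE]. ROWS is JSON, a list of rows, each an object of numbers: "dx", "dy", "dz": the shift along the tool's x, y, z in m; "rx", "ry", "rz": the turn, a rotation vector about the tool's x, y, z in rad; "gripper": the opening, from 0 (shut) to 1 (fully open). A call has 1 to 20 rows; each row is the pose to reach, as a shift and turn from the pose commanded when the call began, along the tool's axes at that moment; what a row does not reach only later rows make up. A row lasts 1/8 s, in which the tool goes at most 62.5 mm and 10.7 degrees, less where a joint would pass 70% of its speed; a pose out of reach is approached as far as the arm can. A call with a gripper value outside its range is refused whole. The fingers move at their own pace and stop on an object; FORCE is the grip in N (left out, the last holds). Time passes only in rows, so rows that repeat a pose let the fingers close. It gives the time, the measured TCP pose, the force and the opening at its end, in the units of the state.
- status.observe(): the state, without advancing time (a new reading comes with each control period).
- read_camera(name): name is "scene" or "top"; returns (picture, depth): 480x640x3 uint8, red, green, blue; 480x640 float32, m along the optical axis (not along the pixel's ray), 0 where there is no reading.
- get_calibration(name): a dict with "fx", "fy", "cx", "cy" (pixels), "xyz" and "rotation" of the camera in the world. Camera axes: x right, y down, z forward; pixel columns grow to the right and rows downward; lengths in m; the calibration is good to about 2 mm. A picture is of the moment at which its call begins. get_calibration takes no time and is no camera call.
- robot.hand_in(): hands the job in, once; it reports no verdict.
The state is a dict: "time": time; "qpos": joint angles; "qvel": joint speeds; "joint_efforts": joint torques, N m; "tool_pos": TCP position; "tool_rot": TCP orientation; "contact_force": force on the tool from outside, world axes, zero at the start; "torque": the same for the moment, N m; "opening": finger opening in m.
Only numpy, scipy, OpenCV 4.12 (cv2) and the standard library are available. Lean on these libraries where they do the work, as an engineer would, in place of code of your own. Each camera call takes 0.05 s, during which the arm holds its last target.

## Working session

There is one attempt and no reset: what is moved stays moved. The work goes in short steps, Python scripts to look and compute and a shell command to move; the robot and the scene stay as the last step left them, time stands still between calls to the robot, and variables do not carry over. Pictures are saved under pics/ and viewed, and the job is handed in when it is done.

```bash
mkdir -p pics; ls; cat > h.py <<'E'
import numpy as np, cv2
from cell import status, read_camera, get_calibration, robot
def snap(n,f):
    p,d=read_camera(n); cv2.imwrite(f'pics/{f}.png',cv2.cvtColor(p,cv2.COLOR_RGB2BGR)); np.save(f'pics/{f}.npy',d); return p,d
def world(n,u,v,d):
    c=get_calibration(n); R=np.array(c['rotation']); 
    p=np.stack([(u-c['cx'])/c['fx']*d,(v-c['cy'])/c['fy']*d,d*np.ones_like(u)],-1)
    return p@R.T+np.array(c['xyz'])
def plane(n,u,v,z):
    c=get_calibration(n);R=np.array(c['rotation']);o=np.array(c['xyz'])
    r=R@np.array([(u-c['cx'])/c['fx'],(v-c['cy'])/c['fy'],1]); return o+r*(z-o[2])/r[2]
E
python3 - <<'E'
from h import *
print(status.observe()); print(robot.tcp_to_tips)
for n in('scene','top'):
    snap(n,n+'0'); print(n,get_calibration(n))
E
```

```text
pics
{'time': 0.0, 'qpos': array([ 9.64005971e-01,  3.42738246e-01,  1.52499089e+00, -3.24138210e-05,
        1.27541777e+00, -1.46046695e-01]), 'qvel': array([ 0.00137926, -0.00041696, -0.0005635 ,  0.00076693,  0.00033739,
        0.00036898]), 'joint_efforts': array([ 5.38623990e-04, -4.31252074e+01, -2.44216079e+01,  7.18873786e-02,
        5.59697184e-02, -1.56639476e-04]), 'tool_pos': array([0.233216  , 0.46993628, 0.24304601]), 'tool_rot': array([-1.57060081e+00,  1.54221426e-03,  1.11006228e+00]), 'contact_force': array([ 0.29289465, -0.08322821, -0.21907623]), 'torque': array([ 0.0267437 ,  0.02748083, -0.00826401]), 'opening': 0.09208198029217836}
0.017
scene {'fx': 484.85355850425316, 'fy': 484.85355850425316, 'cx': 315.3088608437964, 'cy': 244.36548660851238, 'xyz': array([-0.1327906 , -0.62315966,  1.05965224]), 'rotation': array([-2.4253838 ,  0.01707463, -0.91806211])}
top {'fx': 471.0202745033892, 'fy': 471.0202745033892, 'cx': 315.315041203218, 'cy': 237.44843186418282, 'xyz': array([ 0.33872559, -0.08020669,  1.21167314]), 'rotation': array([-2.97545313, -0.01946128, -1.54620968])}
```

```bash
sed -i "s/R=np.array(c\['rotation'\])/R=rot(c['rotation'])/" h.py; cat >> h.py <<'E'
from scipy.spatial.transform import Rotation as Ro
def rot(r): return Ro.from_euler('xyz',r).as_matrix()
E
```

```text
(no output)
```

View pics/scene0.png

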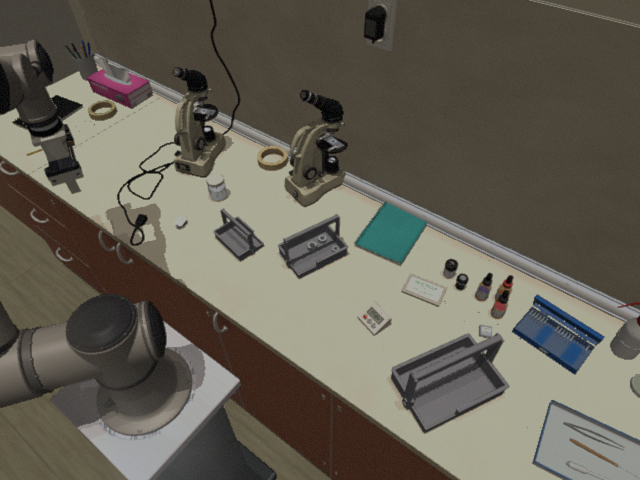

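View pics/top0.png

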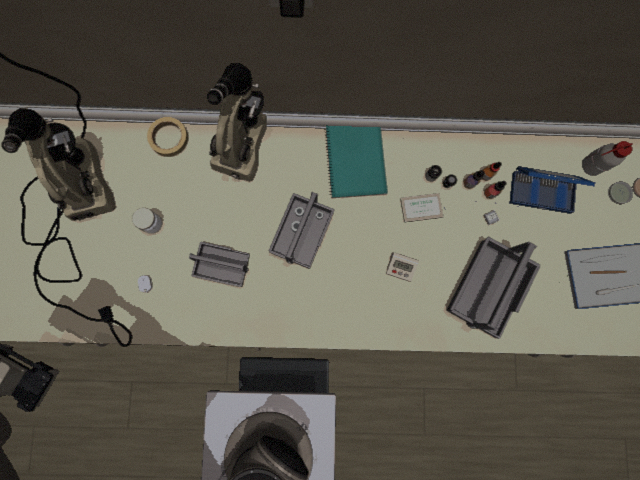

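The scene and top views show three grey totes. In the top view they are a small one at (220,263), a middle-sized one with light round masses at (302,230), and a large one at (493,285). In the scene view the same three are at (239,236), (314,247) and (450,382). I choose the middle one, at top (302,230), and will check it in a close crop.

```bash
python3 - <<'E'
from h import *
a=cv2.imread('pics/top0.png')[180:280,255:345]; b=cv2.imread('pics/scene0.png')[205:285,265:360]
a=cv2.resize(a,(450,500),interpolation=cv2.INTER_CUBIC);b=cv2.resize(b,(350,295),interpolation=cv2.INTER_CUBIC)
o=np.zeros((500,800,3),np.uint8);o[:,:450]=a;o[:295,450:]=b;cv2.imwrite('pics/crop0.png',cv2.convertScaleAbs(o,alpha=1.5))
d=np.load('pics/top0.npy')
vs,us=np.mgrid[180:280,255:345]
P=world('top',us.astype(float),vs.astype(float),d[180:280,255:345])
z=P[...,2]
print(np.round(z[::6,::6]*1000).astype(int))
# bar points
m=(z>0.095)&(z<.13)
Q=P[m];print(len(Q),Q.mean(0),Q[:,2].max())
print(cv2.minAreaRect((Q[:,:2]*1000).astype(np.float32)))
m=(z>0.028)&(z<.048);Q=P[m];print(len(Q),cv2.minAreaRect((Q[:,:2]*1000).astype(np.float32)))
E
```

```text
[[  1  -1   0   4  -1  -4   1  -3  -3  -2   1   2  -4  12  13]
 [ -1  -2   1  -3   0  -1  -2   0   2  -1  -1  -1   0  13  17]
 [  0  -2   2  -2  -4   2   0   1   1   3   3   3  -1  13  10]
 [ -3   3  -1   2   0  -6  39  26  42   3 112  -1  -4  -2   1]
 [ -3   2   3  -1  -2  -1  37   2   5 113  34  39  -1   1   2]
 [  4   1   2   1  -1   3   1  17  12 113   1   6  22  42   2]
 [ -3   2  -2   2   2  35  -1   2 112   4   4  10   3  -3  -2]
 [  2   0  -1  -3   1   0   4  15 113   6   3   1  40   1  -4]
 [ -3  -2   1  -1  35   0   5 111   9   8   5   3  -1  -2   4]
 [ -5   1  -1   4  14   7   5 114   8   5   2   3   1   0   1]
 [ -4   1   1  35   7   9   6 114  10   8   7  39   2   2  -1]
 [  1  -1  -3  36  -2  -1 114   4  -2   0   2  -2   6   3   0]
 [  5   0  -3  39   4   4 113   0   5   4  22   3   0  -1   0]
 [  2   2   0   2   2  36 108   3   2   3   0   4   2   1   3]
 [ -2   4   1  -5  -1   2  -2  -2  19   3  -3   3   1  -1   1]
 [ -3   0   0   0   1  -4   0  -3   1  -1   2   5  -2   0   0]
 [  3  -2  -2  -1  -3  -1  -2   0   0  -4   1  -4   1   5  -5]]
392 [ 0.55251457 -0.06260095  0.11271897] 0.11886849545706157
((553.8024291992188, -63.31107711791992), (16.749801635742188, 169.03659057617188), 69.9168701171875)
472 ((552.8197021484375, -61.82127380371094), (116.25582122802734, 169.74429321289062), 69.11554718017578)
```

View pics/crop0.png

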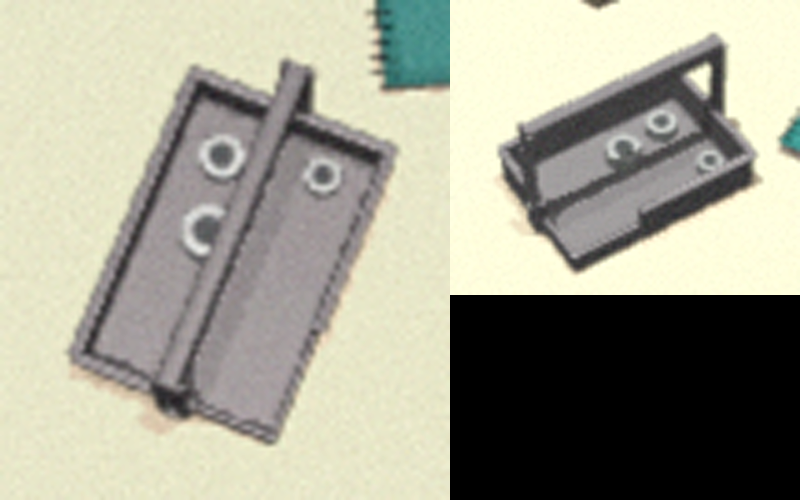

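The crop confirms the choice: three masses, a strap handle, and a low-cut corner at crop (270,435), which is top (309,267), on the robot's side. Next I compute the approach move.

```bash
cat >> h.py <<'E'
def fitbar(d,zlo=.1,zhi=.125,box=(180,280,255,345)):
    a,b,c,e=box
    vs,us=np.mgrid[a:b,c:e].astype(float)
    P=world('top',us,vs,d[a:b,c:e]); Q=P[(P[...,2]>zlo)&(P[...,2]<zhi)]
    vx,vy,x,y=cv2.fitLine(Q[:,:2].astype(np.float32),cv2.DIST_HUBER,0,.01,.01).ravel()
    t=(Q[:,:2]-[x,y])@[vx,vy]; m=(np.percentile(t,1)+np.percentile(t,99))/2
    return np.array([x+m*vx,y+m*vy]),np.degrees(np.arctan2(vy,vx)),np.ptp(t)
def move_to(p,yaw):
    s=status.observe();R=rot(s['tool_rot']);T=rot([-np.pi/2,0,yaw])
    return R.T@(np.array(p)-s['tool_pos']),Ro.from_matrix(R.T@T).as_rotvec()
E
python3 - <<'E'
from h import *
d=np.load('pics/top0.npy'); print(fitbar(d))
# colour: bar edges check from scene depth
D=np.load('pics/scene0.npy')
vs,us=np.mgrid[205:285,265:360].astype(float)
P=world('scene',us,vs,D[205:285,265:360]);Q=P[(P[...,2]>.1)&(P[...,2]<.125)]
print(len(Q),cv2.minAreaRect((Q[:,:2]*1000).astype(np.float32)),cv2.fitLine(Q[:,:2].astype(np.float32),cv2.DIST_HUBER,0,.01,.01).ravel())
for n,u,v in(('top',302,230),('top',235,130),('top',145,220)):print(plane(n,u,v,0.))
print(move_to([.553,-.063,.25],np.radians(69.6)))
E
```

```text
(array([ 0.55372032, -0.0630164 ]), np.float32(-20.594198), np.float64(0.16888599537893142))
382 ((554.9389038085938, -65.13398742675781), (19.519243240356445, 169.31515502929688), 69.19995880126953) [ 0.93440545 -0.3562113   0.5512837  -0.06809548]
[ 0.56123112 -0.06349875  0.        ]
[0.83083168 0.12551521 0.        ]
[0.57619768 0.34617724 0.        ]
(array([-0.3351844 , -0.0065304 , -0.52339653]), array([-0.00026211, -0.10474351, -0.00138998]))
```

```bash
python3 -m creep '[{"dx":-0.017,"dz":-0.026,"gripper":1},{"dx":-0.05,"dz":-0.078,"ry":-0.015},{"dx":-0.084,"dz":-0.13,"ry":-0.03},{"dx":-0.117,"dz":-0.183,"ry":-0.045},{"dx":-0.15,"dz":-0.235,"ry":-0.06},{"dx":-0.184,"dz":-0.287,"ry":-0.075},{"dx":-0.217,"dz":-0.34,"ry":-0.09},{"dx":-0.25,"dz":-0.392,"ry":-0.106},{"dx":-0.285,"dz":-0.445,"ry":-0.106},{"dx":-0.318,"dz":-0.497,"ry":-0.106},{"dx":-0.335,"dz":-0.523,"ry":-0.106},{"dx":-0.335,"dz":-0.523,"ry":-0.106},{"dx":-0.335,"dz":-0.523,"ry":-0.106}]' 60
python3 - <<'E'
from h import *
s=status.observe();print(s['qpos'],s['tool_pos'],s['tool_rot'])
snap('top','top1');snap('scene','scene1')
print(move_to([.554,-.064,.104],np.radians(69.5)))
E
```

```text
[ 9.63989972e-01  3.42649689e-01  1.52497120e+00 -1.77435766e-05
  1.27538550e+00 -1.46010486e-01] [0.23322969 0.46994886 0.24309884] [-1.57060743e+00  1.40115706e-03  1.11000577e+00]
(array([-0.33565173,  0.1395784 , -0.52471388]), array([-0.00012887, -0.10297422, -0.00091448]))invalid input at $[0]: expected keys dx, dy, dz, rx, ry, rz, gripper
```

View pics/scene1.png

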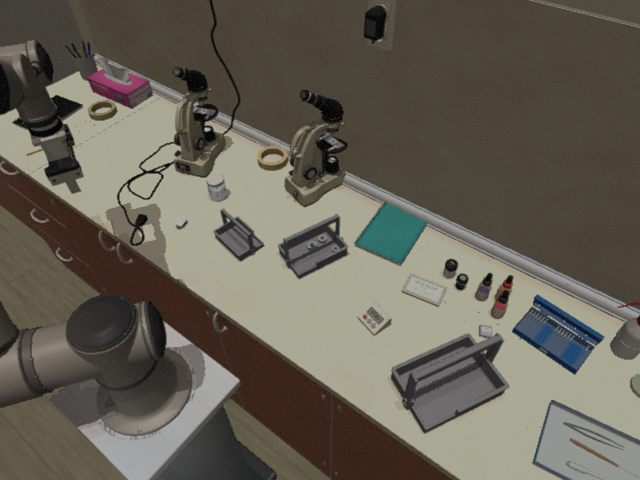

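The call was refused because every row needs all seven keys. The arm has not moved and the picture is unchanged, with the tote at (314,247).

```bash
python3 -m creep '[{"dx":-0.017,"dy":0,"dz":-0.026,"rx":0,"ry":0,"rz":0,"gripper":1},{"dx":-0.05,"dy":0,"dz":-0.078,"rx":0,"ry":-0.015,"rz":0,"gripper":1},{"dx":-0.084,"dy":0,"dz":-0.13,"rx":0,"ry":-0.03,"rz":0,"gripper":1},{"dx":-0.117,"dy":0,"dz":-0.183,"rx":0,"ry":-0.045,"rz":0,"gripper":1},{"dx":-0.15,"dy":0,"dz":-0.235,"rx":0,"ry":-0.06,"rz":0,"gripper":1},{"dx":-0.184,"dy":0,"dz":-0.287,"rx":0,"ry":-0.075,"rz":0,"gripper":1},{"dx":-0.217,"dy":0,"dz":-0.34,"rx":0,"ry":-0.09,"rz":0,"gripper":1},{"dx":-0.25,"dy":0,"dz":-0.392,"rx":0,"ry":-0.104,"rz":0,"gripper":1},{"dx":-0.285,"dy":0,"dz":-0.445,"rx":0,"ry":-0.104,"rz":0,"gripper":1},{"dx":-0.318,"dy":0,"dz":-0.497,"rx":0,"ry":-0.104,"rz":0,"gripper":1},{"dx":-0.335,"dy":0,"dz":-0.523,"rx":0,"ry":-0.104,"rz":0,"gripper":1},{"dx":-0.335,"dy":0,"dz":-0.523,"rx":0,"ry":-0.104,"rz":0,"gripper":1},{"dx":-0.335,"dy":0,"dz":-0.523,"rx":0,"ry":-0.104,"rz":0,"gripper":1}]' 60
python3 - <<'E'
from h import *
s=status.observe();print(s['qpos'],s['tool_pos'],s['tool_rot'])
snap('scene','scene2')
print(move_to([.554,-.064,.104],np.radians(69.5)))
E
```

```text
time: 1.82
tool_pos: [0.5524, -0.0617, 0.2434]
tool_rot: [-1.57, -0.0, 1.214]
contact_force: [0.5, 0.8, 0.0]
opening: 0.0918
[-2.49399171e-01  3.99467451e-01  1.43757285e+00  4.83364226e-04
  1.30561793e+00 -1.46357875e+00] [ 0.55240346 -0.06171413  0.24342717] [-1.56968694e+00 -3.49622685e-04  1.21405246e+00]
(array([-0.00199801,  0.13965345, -0.00256287]), array([-0.00072615,  0.00191502,  0.0003099 ]))
```

View pics/scene2.png

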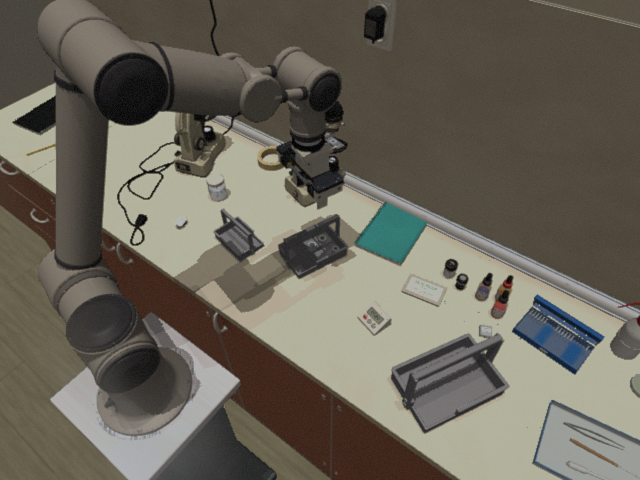

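The gripper is above the tote, with its fingers near (320,195) over the bar at (314,235), and the surroundings are untouched. Next I descend, then close.

```bash
python3 -m creep '[{"dx":-0.002,"dy":0.02,"dz":-0.002,"rx":0,"ry":0.002,"rz":0,"gripper":1},{"dx":-0.002,"dy":0.05,"dz":-0.0025,"rx":0,"ry":0.002,"rz":0,"gripper":1},{"dx":-0.002,"dy":0.08,"dz":-0.0025,"rx":0,"ry":0.002,"rz":0,"gripper":1},{"dx":-0.002,"dy":0.105,"dz":-0.0025,"rx":0,"ry":0.002,"rz":0,"gripper":1},{"dx":-0.002,"dy":0.125,"dz":-0.0025,"rx":0,"ry":0.002,"rz":0,"gripper":1},{"dx":-0.002,"dy":0.135,"dz":-0.0025,"rx":0,"ry":0.002,"rz":0,"gripper":1},{"dx":-0.002,"dy":0.14,"dz":-0.0025,"rx":0,"ry":0.002,"rz":0,"gripper":1},{"dx":-0.002,"dy":0.14,"dz":-0.0025,"rx":0,"ry":0.002,"rz":0,"gripper":1}]' 60
python3 - <<'E'
from h import *
s=status.observe();print(s['tool_pos'],s['tool_rot'],s['contact_force'])
p,d=snap('top','top3');p,d=snap('scene','scene3')
cv2.imwrite('pics/c3.png',cv2.resize(cv2.imread('pics/scene3.png')[150:300,240:400],(640,600)))
E
```

```text
time: 2.88
tool_pos: [0.5547, -0.0648, 0.1041]
tool_rot: [-1.571, -0.0, 1.212]
contact_force: [0.5, 0.1, 0.4]
opening: 0.0921
[ 0.55472044 -0.06483551  0.1041114 ] [-1.57134304e+00 -1.78023087e-04  1.21242038e+00] [0.47416654 0.10163416 0.36472215]
```

View pics/c3.png

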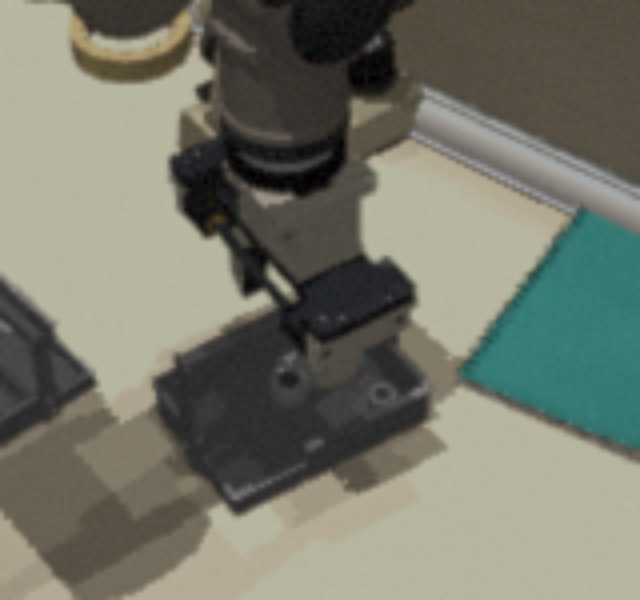

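The fingers straddle the bar around crop (335,370), with masses visible at crop (290,380) and (380,395). I close at 60 N.

```bash
python3 -m creep '[{"dx":0,"dy":0,"dz":0,"rx":0,"ry":0,"rz":0,"gripper":0.5},{"dx":0,"dy":0,"dz":0,"rx":0,"ry":0,"rz":0,"gripper":0.25},{"dx":0,"dy":0,"dz":0,"rx":0,"ry":0,"rz":0,"gripper":0.15},{"dx":0,"dy":0,"dz":0,"rx":0,"ry":0,"rz":0,"gripper":0.05},{"dx":0,"dy":0,"dz":0,"rx":0,"ry":0,"rz":0,"gripper":0},{"dx":0,"dy":0,"dz":0,"rx":0,"ry":0,"rz":0,"gripper":0},{"dx":0,"dy":0,"dz":0,"rx":0,"ry":0,"rz":0,"gripper":0},{"dx":0,"dy":0,"dz":0,"rx":0,"ry":0,"rz":0,"gripper":0},{"dx":0,"dy":0,"dz":0,"rx":0,"ry":0,"rz":0,"gripper":0},{"dx":0,"dy":0,"dz":0,"rx":0,"ry":0,"rz":0,"gripper":0}]' 60
```

```text
time: 4.22
tool_pos: [0.5544, -0.0649, 0.1035]
tool_rot: [-1.57, -0.0, 1.212]
contact_force: [0.6, 0.7, -1.6]
opening: 0.0116
```

```bash
python3 -m creep '[{"dx":0,"dy":-0.003,"dz":0,"rx":0,"ry":0,"rz":0,"gripper":0},{"dx":0,"dy":-0.009,"dz":0,"rx":0,"ry":0,"rz":0,"gripper":0},{"dx":0,"dy":-0.018,"dz":0,"rx":0,"ry":0,"rz":0,"gripper":0},{"dx":0,"dy":-0.03,"dz":0,"rx":0,"ry":0,"rz":0,"gripper":0},{"dx":0,"dy":-0.043,"dz":0,"rx":0,"ry":0,"rz":0,"gripper":0},{"dx":0,"dy":-0.057,"dz":0,"rx":0,"ry":0,"rz":0,"gripper":0},{"dx":0,"dy":-0.071,"dz":0,"rx":0,"ry":0,"rz":0,"gripper":0},{"dx":0,"dy":-0.085,"dz":0,"rx":0,"ry":0,"rz":0,"gripper":0},{"dx":0,"dy":-0.099,"dz":0,"rx":0,"ry":0,"rz":0,"gripper":0},{"dx":0,"dy":-0.112,"dz":0,"rx":0,"ry":0,"rz":0,"gripper":0},{"dx":0,"dy":-0.124,"dz":0,"rx":0,"ry":0,"rz":0,"gripper":0},{"dx":0,"dy":-0.134,"dz":0,"rx":0,"ry":0,"rz":0,"gripper":0},{"dx":0,"dy":-0.141,"dz":0,"rx":0,"ry":0,"rz":0,"gripper":0},{"dx":0,"dy":-0.146,"dz":0,"rx":0,"ry":0,"rz":0,"gripper":0},{"dx":0,"dy":-0.149,"dz":0,"rx":0,"ry":0,"rz":0,"gripper":0},{"dx":0,"dy":-0.15,"dz":0,"rx":0,"ry":0,"rz":0,"gripper":0},{"dx":0,"dy":-0.15,"dz":0,"rx":0,"ry":0,"rz":0,"gripper":0}]' 60
python3 - <<'E'
from h import *
s=status.observe();print(s['tool_pos'],s['tool_rot'],s['contact_force'],s['torque'],s['opening'],s['qpos'])
snap('scene','scene4'); snap('top','top4')
a=cv2.imread('pics/scene4.png')[110:290,230:410];b=cv2.imread('pics/top4.png')[140:300,230:390]
cv2.imwrite('pics/c4.png',np.hstack([cv2.resize(a,(400,400)),cv2.resize(b,(400,400))]))
E
```

```text
time: 6.35
tool_pos: [0.5545, -0.0651, 0.2535]
tool_rot: [-1.57, -0.0, 1.212]
contact_force: [1.0, 0.8, -4.6]
opening: 0.0113
[ 0.55448518 -0.06507411  0.25350701] [-1.57040908e+00 -3.44695541e-05  1.21201520e+00] [ 0.98894399  0.82536491 -4.57912878] [-0.00176668  0.06555501  0.03071022] 0.011320512763078657 [-2.54142831e-01  3.96375750e-01  1.41404405e+00  7.69185906e-05
  1.33155438e+00 -1.46617628e+00]
```

View pics/c4.png

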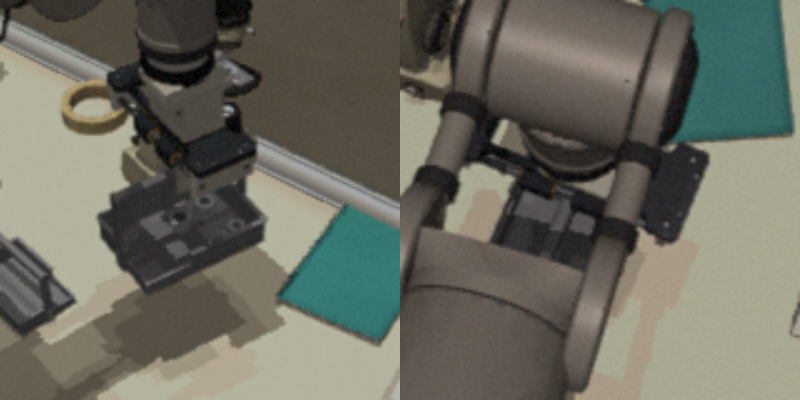

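The left (scene) view shows the tote hanging level and clear at crop (180,240), with the masses still inside. The top view is blocked by the arm. I start the diagonal tilt; tool x is tote y and tool z is −tote x, so rx = rz < 0.

```bash
python3 -m creep '[{"dx":0,"dy":0,"dz":0,"rx":-0.01,"ry":0,"rz":-0.01,"gripper":0},{"dx":0,"dy":0,"dz":0,"rx":-0.025,"ry":0,"rz":-0.025,"gripper":0},{"dx":0,"dy":0,"dz":0,"rx":-0.045,"ry":0,"rz":-0.045,"gripper":0},{"dx":0,"dy":0,"dz":0,"rx":-0.065,"ry":0,"rz":-0.065,"gripper":0},{"dx":0,"dy":0,"dz":0,"rx":-0.085,"ry":0,"rz":-0.085,"gripper":0},{"dx":0,"dy":0,"dz":0,"rx":-0.1,"ry":0,"rz":-0.1,"gripper":0},{"dx":0,"dy":0,"dz":0,"rx":-0.115,"ry":0,"rz":-0.115,"gripper":0},{"dx":0,"dy":0,"dz":0,"rx":-0.13,"ry":0,"rz":-0.13,"gripper":0},{"dx":0,"dy":0,"dz":0,"rx":-0.145,"ry":0,"rz":-0.145,"gripper":0},{"dx":0,"dy":0,"dz":0,"rx":-0.16,"ry":0,"rz":-0.16,"gripper":0},{"dx":0,"dy":0,"dz":0,"rx":-0.17,"ry":0,"rz":-0.17,"gripper":0},{"dx":0,"dy":0,"dz":0,"rx":-0.18,"ry":0,"rz":-0.18,"gripper":0},{"dx":0,"dy":0,"dz":0,"rx":-0.18,"ry":0,"rz":-0.18,"gripper":0},{"dx":0,"dy":0,"dz":0,"rx":-0.18,"ry":0,"rz":-0.18,"gripper":0}]' 60
python3 - <<'E'
from h import *
s=status.observe();print(s['tool_pos'],s['contact_force'],s['torque'],s['opening'],s['qpos'])
R=rot(s['tool_rot']);print('tilt',np.degrees(np.arccos(-R[2,1])),'slope-x',-R[2,2],'slope y',R[2,0])
snap('scene','scene5'); 
a=cv2.imread('pics/scene5.png')[130:280,240:400]
cv2.imwrite('pics/c5.png',cv2.convertScaleAbs(cv2.resize(a,(640,600),interpolation=cv2.INTER_CUBIC),alpha=1.6))
E
```

```text
time: 8.2
tool_pos: [0.5546, -0.0651, 0.2537]
tool_rot: [-1.753, -0.179, 1.228]
contact_force: [-0.1, -0.3, -4.2]
opening: 0.0115
[ 0.55461092 -0.06510075  0.25373714] [-0.13938591 -0.28510813 -4.17679872] [-0.1949873   0.46296036 -0.01353719] 0.011493080708449063 [-0.35107004  0.28704366  1.60295921  0.20206133  1.07688906 -1.64352204]
tilt 14.586173414035432 slope-x 0.17806620576645266 slope y 0.17808343141338123
```

View pics/c5.png

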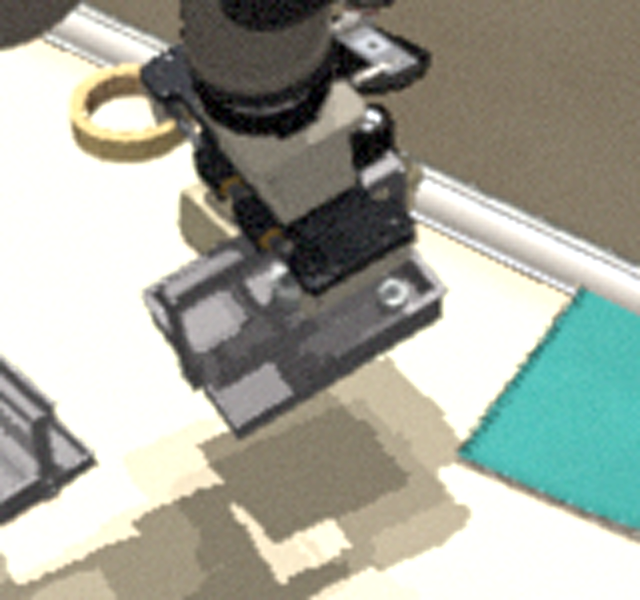

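```bash
python3 - <<'E'
from h import *
d=np.load('pics/scene5.npy');s=status.observe();R=rot(s['tool_rot']);T=np.array([-R[:,2],R[:,0],-R[:,1]]).T # tote axes if no slip
pts=[]
for (x0,x1,y0,y1) in((230,275,380,405),(185,235,300,330),(215,260,330,360)):
    us,vs=np.meshgrid(np.arange(240+x0/4,240+x1/4).round(),np.arange(130+y0/4,130+y1/4).round())
    P=world('scene',us,vs,d[vs.astype(int),us.astype(int)]).reshape(-1,3)
    L=(P-s['tool_pos'])@T; print(np.round(np.median(L,0)*1000)); pts.append(P)
P=np.vstack(pts); 
q=P-np.median(P,0);n=np.linalg.svd(q)[2][2]; n*=np.sign(n[2]);print('floor normal',n,'pred',T[:,2],'angle',np.degrees(np.arccos(n[2])),'in tote',n@T)
E
```

```text
[-54. -34. -98.]
[-46.  33. -99.]
[ -41.    3. -100.]
floor normal [ 0.4797548  -0.36790195  0.79654472] pred [-0.22926522 -0.10418464  0.96777219] angle 37.19859766492687 in tote [ 0.71375326 -0.04072118  0.69921247]
```

The floor patches lie at z ≈ −99 mm in the gripper-derived tote frame, so the tote has not slipped. The small mass is still at crop (395,290), so at 14.6° it is not steep enough to slide along the wall. I tilt further.

```bash
python3 -m creep '[{"dx":0,"dy":0,"dz":0,"rx":-0.01,"ry":0,"rz":-0.01,"gripper":0},{"dx":0,"dy":0,"dz":0,"rx":-0.02,"ry":0,"rz":-0.02,"gripper":0},{"dx":0,"dy":0,"dz":0,"rx":-0.03,"ry":0,"rz":-0.03,"gripper":0},{"dx":0,"dy":0,"dz":0,"rx":-0.04,"ry":0,"rz":-0.04,"gripper":0},{"dx":0,"dy":0,"dz":0,"rx":-0.05,"ry":0,"rz":-0.05,"gripper":0},{"dx":0,"dy":0,"dz":0,"rx":-0.06,"ry":0,"rz":-0.06,"gripper":0},{"dx":0,"dy":0,"dz":0,"rx":-0.07,"ry":0,"rz":-0.07,"gripper":0},{"dx":0,"dy":0,"dz":0,"rx":-0.08,"ry":0,"rz":-0.08,"gripper":0},{"dx":0,"dy":0,"dz":0,"rx":-0.09,"ry":0,"rz":-0.09,"gripper":0},{"dx":0,"dy":0,"dz":0,"rx":-0.1,"ry":0,"rz":-0.1,"gripper":0},{"dx":0,"dy":0,"dz":0,"rx":-0.11,"ry":0,"rz":-0.11,"gripper":0},{"dx":0,"dy":0,"dz":0,"rx":-0.12,"ry":0,"rz":-0.12,"gripper":0},{"dx":0,"dy":0,"dz":0,"rx":-0.13,"ry":0,"rz":-0.13,"gripper":0},{"dx":0,"dy":0,"dz":0,"rx":-0.14,"ry":0,"rz":-0.14,"gripper":0},{"dx":0,"dy":0,"dz":0,"rx":-0.15,"ry":0,"rz":-0.15,"gripper":0},{"dx":0,"dy":0,"dz":0,"rx":-0.16,"ry":0,"rz":-0.16,"gripper":0},{"dx":0,"dy":0,"dz":0,"rx":-0.16,"ry":0,"rz":-0.16,"gripper":0},{"dx":0,"dy":0,"dz":0,"rx":-0.16,"ry":0,"rz":-0.16,"gripper":0},{"dx":0,"dy":0,"dz":0,"rx":-0.16,"ry":0,"rz":-0.16,"gripper":0},{"dx":0,"dy":0,"dz":0,"rx":-0.16,"ry":0,"rz":-0.16,"gripper":0}]' 60
python3 - <<'E'
from h import *
s=status.observe();print(s['contact_force'],s['torque'],s['opening'],s['qpos'])
R=rot(s['tool_rot']);print('tilt',np.degrees(np.arccos(-R[2,1])),'slope-x',-R[2,2],'slope y',R[2,0])
snap('scene','scene6'); 
a=cv2.imread('pics/scene6.png')[130:280,240:400]
cv2.imwrite('pics/c6.png',cv2.convertScaleAbs(cv2.resize(a,(640,600),interpolation=cv2.INTER_CUBIC),alpha=1.6))
E
```

```text
time: 10.75
tool_pos: [0.5546, -0.065, 0.2537]
tool_rot: [-1.924, -0.333, 1.272]
contact_force: [0.3, -0.0, -5.0]
opening: 0.0115
[ 0.26237143 -0.03052144 -4.99839766] [-0.25627563  0.65176112 -0.00244202] 0.011507697796165974 [-0.45180074  0.21956192  1.76829515  0.47588957  0.89042193 -1.91777259]
tilt 27.555516113826496 slope-x 0.32710572750382055 slope y 0.32712057593690347
```

View pics/c6.png

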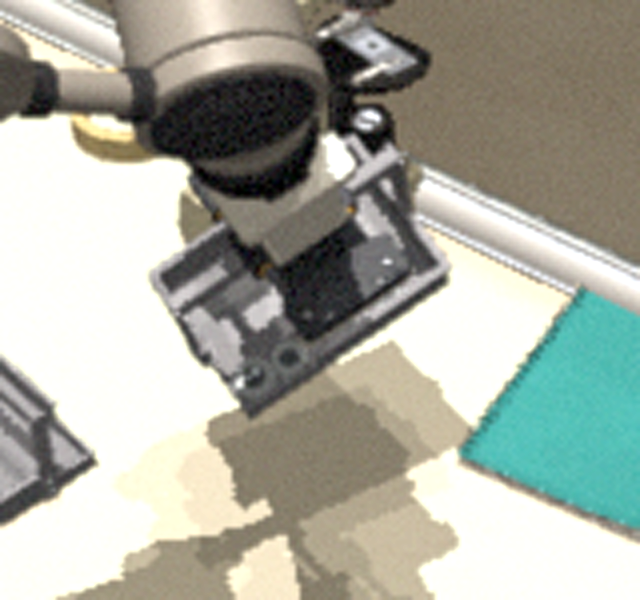

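Two masses are in the corner at crop (248,377) and (290,355). The third is not visible and may be behind the gripper. I look from the top as well.

```bash
python3 - <<'E'
from h import *
snap('top','top7');snap('scene','scene7')
b=cv2.imread('pics/top7.png')[180:300,240:360]
a=cv2.imread('pics/scene7.png')[180:240,275:355]
cv2.imwrite('pics/c7.png',cv2.convertScaleAbs(np.hstack([cv2.resize(a,(480,360),interpolation=cv2.INTER_CUBIC),cv2.resize(b,(320,360))]),alpha=1.8))
s=status.observe();R=rot(s['tool_rot']);T=np.array([-R[:,2],R[:,0],-R[:,1]]).T
d=np.load('pics/scene7.npy');vs,us=np.mgrid[185:235,275:355].astype(float)
L=(world('scene',us,vs,d[185:235,275:355])-s['tool_pos'])@T*1000
L[...,2]+=103
m=(np.abs(L[...,0])<74)&(np.abs(L[...,1])<49)&(L[...,2]>-10)&(L[...,2]<40)
# grid map of max height in the tote frame, 10 mm cells, rows y from +50 down, cols x -80..80
G=np.full((11,16),-99)
for x,y,z in L[m]: 
    i,j=int((55-y)//10),int((x+80)//10); G[i,j]=max(G[i,j],z)
print(G)
# where corner should project
c=get_calibration('scene');Rc=rot(c['rotation'])
for p in ((-76,-51,4),(-76,-51,20),(76,-51,38),(76,51,38),(-76,51,38),(-66,-41,14),(60,-41,14)):
    w=T@((np.array(p)-[0,0,103])/1000)+s['tool_pos'];q=Rc.T@(w-c['xyz']);print(p,q[:2]/q[2]*c['fx']+[c['cx'],c['cy']], w)
E
```

```text
[[-99  37  31  19   4  27 -99 -99 -99 -99 -99 -99 -99 -99 -99 -99]
 [-99 -99 -99 -99 -99 -99 -99 -99 -99 -99 -99 -99 -99 -99 -99 -99]
 [  4   4  10   3   5   6 -99 -99 -99 -99 -99 -99 -99 -99 -99 -99]
 [  4   8   9   7   5   8   4 -99 -99 -99 -99 -99 -99 -99 -99 -99]
 [  5   8   8   8   8   7   7 -99 -99 -99 -99 -99 -99   8   5   1]
 [ 10   7   6   7   6   5   5 -99 -99 -99 -99 -99 -99   5   6   8]
 [  3  10   5   5   7   7 -99 -99 -99 -99 -99 -99 -99 -99   3   3]
 [  5   6   5   6   8   6 -99 -99 -99 -99 -99 -99 -99 -99   6   9]
 [ 18  24  19  19  16  15 -99 -99 -99 -99 -99 -99 -99 -99   6   4]
 [ 21  21  22  19  19  19   3   3   4   5   3  14  12   8   7   4]
 [ 19  22  22  15  19  16 -99 -99 -99 -99 -99 -99 -99 -99 -99 -99]]
(-76, -51, 4) [302.03286581 232.42973858] [ 0.51647931 -0.0629603   0.12440563]
(-76, -51, 20) [301.13409384 230.79163939] [ 0.50974226 -0.06602393  0.13859106]
(76, -51, 38) [349.08685945 195.41191877] [ 0.63339458 -0.12787452  0.20426151]
(76, 51, 38) [326.75993735 165.69582624] [ 0.66175438 -0.03575217  0.23762608]
(-76, 51, 38) [278.71345697 198.32316445] [0.53052289 0.02265182 0.18791423]
(-66, -41, 14) [302.54415794 226.23666803] [ 0.52368268 -0.05968584  0.13981308]
(60, -41, 14) [342.33908921 199.03842401] [ 0.63246668 -0.10809967  0.18102158]
```

View pics/c7.png

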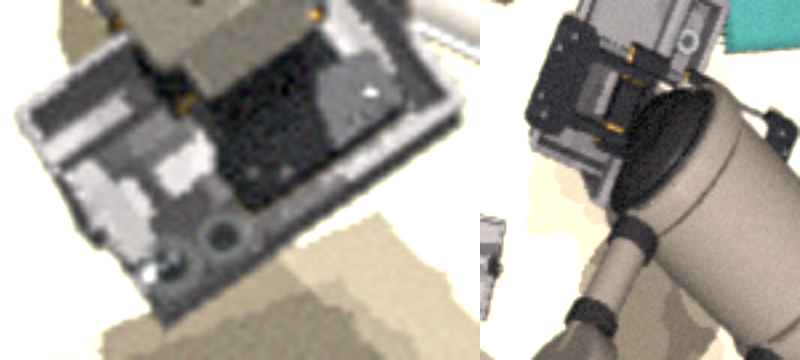

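```bash
cat >> h.py <<'E'
def totept(cam,u,v,z):
    s=status.observe();R=rot(s['tool_rot']);T=np.array([-R[:,2],R[:,0],-R[:,1]]).T
    c=get_calibration(cam);o=(np.array(c['xyz'])-s['tool_pos'])@T*1000+[0,0,103]
    r=(rot(c['rotation'])@np.array([(u-c['cx'])/c['fx'],(v-c['cy'])/c['fy'],1]))@T
    return o+r*(z-o[2])/r[2]
E
python3 - <<'E'
from h import *
print('top small',totept('top',317.6,193.3,14))
print('scene A',totept('scene',275+165/6,180+263/6,16),'B',totept('scene',275+224/6,180+233/6,16), 'white',totept('scene',275+370/6,180+92/6,14))
b=cv2.imread('pics/top7.png')[170:260,260:340];a=cv2.imread('pics/scene7.png')[175:235,290:360]
cv2.imwrite('pics/c7b.png',cv2.convertScaleAbs(np.hstack([cv2.resize(b,(400,450),interpolation=cv2.INTER_CUBIC),cv2.resize(a,(400,450),interpolation=cv2.INTER_CUBIC)]),alpha=1.8))
E
```

```text
top small [ 39.05752798 -39.60805859  14.        ]
scene A [-62.58109473 -36.16193692  16.        ] B [-34.1536447  -40.04302234  16.        ] white [ 53.84040965 -23.76448803  14.        ]
```

View pics/c7b.png

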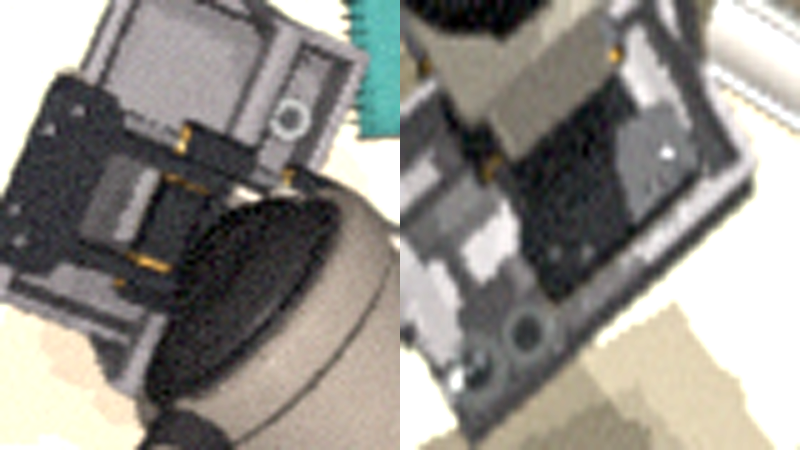

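```bash
python3 - <<'E'
from h import *
Y=rot([0,0,np.radians(-20.5)])
for n,u,v,z in(('small',319.4,215,.014),('up',299.2,211,.017),('low',296.4,226.4,.017)):
    print(n,(plane('top',u,v,z)-[.5545,-.065,0])@Y*1000)
# c5 pose
import h
R5=[-1.753,-.179,1.228];R=rot(R5);T=np.array([-R[:,2],R[:,0],-R[:,1]]).T;c=get_calibration('scene')
for u,v,z in((338.7,202.7,14),(311,199,16)):
    o=(np.array(c['xyz'])-[.5546,-.0651,.2537])@T*1000+[0,0,103]
    r=(rot(c['rotation'])@np.array([(u-c['cx'])/c['fx'],(v-c['cy'])/c['fy'],1]))@T
    print(o+r*(z-o[2])/r[2])
E
```

```text
small [ 57.17795638 -24.24772812  14.        ]
up [46.61965048 28.09958633 17.        ]
low [ 6.24475871 19.39749178 17.        ]
[ 61.51576005 -28.05616833  14.        ]
[ 7.67630698 22.46623371 16.        ]
```

The small mass is stuck on the −y side wall at tote (39,−40) mm. The large one is in the corner at (−63,−36) with the medium beside it at (−34,−40). I will ease the slope, then tilt mostly towards −x and slightly away from that wall. The two seated masses should hold by friction while the small one slides in beside them. After that I tilt back to the diagonal.

```bash
cat >> h.py <<'E'
def turn(gx,gy):
    "rotvec (tool frame) bringing floor-downhill direction in tote frame to gx,gy"
    s=status.observe();R=rot(s['tool_rot'])
    gn=R.T@[0,0,-1]; gt=np.array([gy,np.sqrt(1-gx*gx-gy*gy),-gx])
    # R D ; (R D)^T g = D^T gn = gt -> D gt = gn
    ax=np.cross(gt,gn);a=np.arcsin(np.linalg.norm(ax));return ax/np.linalg.norm(ax)*a
E
python3 - <<'E'
from h import *
print(turn(-.22,.085),turn(-.45,.17),turn(-.327,-.327))
E
```

```text
[ 0.12678558 -0.1030204   0.40607898] [-0.11741957 -0.21215479  0.45768239] [ 6.45184941e-05 -1.70003392e-05  1.10614185e-04]
```

```bash
python3 -m creep '[{"dx":0,"dy":0,"dz":0,"rx":0.01,"ry":-0.01,"rz":0.03,"gripper":0},{"dx":0,"dy":0,"dz":0,"rx":0.025,"ry":-0.02,"rz":0.08,"gripper":0},{"dx":0,"dy":0,"dz":0,"rx":0.045,"ry":-0.035,"rz":0.14,"gripper":0},{"dx":0,"dy":0,"dz":0,"rx":0.065,"ry":-0.05,"rz":0.2,"gripper":0},{"dx":0,"dy":0,"dz":0,"rx":0.085,"ry":-0.065,"rz":0.26,"gripper":0},{"dx":0,"dy":0,"dz":0,"rx":0.1,"ry":-0.08,"rz":0.32,"gripper":0},{"dx":0,"dy":0,"dz":0,"rx":0.115,"ry":-0.09,"rz":0.37,"gripper":0},{"dx":0,"dy":0,"dz":0,"rx":0.125,"ry":-0.1,"rz":0.4,"gripper":0},{"dx":0,"dy":0,"dz":0,"rx":0.127,"ry":-0.103,"rz":0.406,"gripper":0},{"dx":0,"dy":0,"dz":0,"rx":0.127,"ry":-0.103,"rz":0.406,"gripper":0}]' 60
python3 - <<'E'
from h import *
s=status.observe();R=rot(s['tool_rot']);print(R.T@[0,0,-1],s['opening'],s['qpos'])
snap('scene','scene8');snap('top','top8')
b=cv2.imread('pics/top8.png')[170:280,250:350];a=cv2.imread('pics/scene8.png')[145:245,270:360]
cv2.imwrite('pics/c8.png',cv2.convertScaleAbs(np.hstack([cv2.resize(b,(400,440),interpolation=cv2.INTER_CUBIC),cv2.resize(a,(400,440),interpolation=cv2.INTER_CUBIC)]),alpha=1.8))
print(turn(-.45,.17))
E
```

```text
time: 12.15
tool_pos: [0.5545, -0.065, 0.2536]
tool_rot: [-1.793, 0.084, 1.256]
contact_force: [0.4, -0.1, -4.1]
opening: 0.0116
[0.08422134 0.97192296 0.21971009] 0.011584106012027666 [-0.19549119  0.29423193  1.58951057 -0.12477236  1.04932002 -1.40954246]
[-0.24755946  0.00060543  0.09234296]
```

View pics/c8.png

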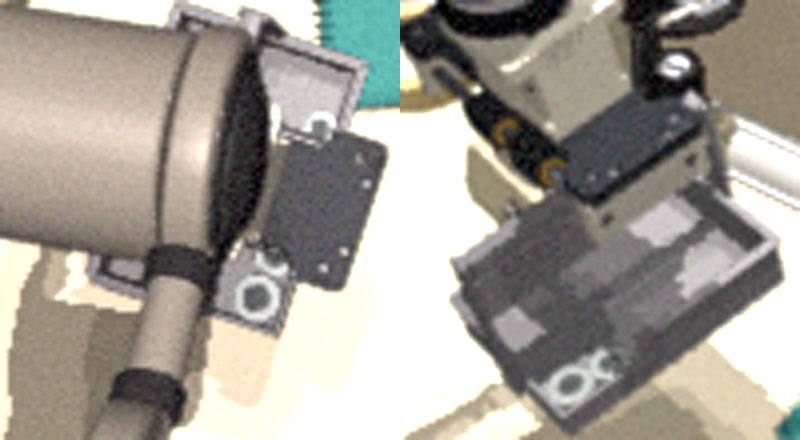

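The large and medium masses stay in the corner at top crop (257,297) and (270,258). The small one is at (320,125) near the far end, not yet sliding. I ramp up the slope.

```bash
python3 -m creep '[{"dx":0,"dy":0,"dz":0,"rx":-0.02,"ry":0,"rz":0.008,"gripper":0},{"dx":0,"dy":0,"dz":0,"rx":-0.04,"ry":0,"rz":0.015,"gripper":0},{"dx":0,"dy":0,"dz":0,"rx":-0.06,"ry":0,"rz":0.022,"gripper":0},{"dx":0,"dy":0,"dz":0,"rx":-0.08,"ry":0,"rz":0.03,"gripper":0},{"dx":0,"dy":0,"dz":0,"rx":-0.1,"ry":0,"rz":0.038,"gripper":0},{"dx":0,"dy":0,"dz":0,"rx":-0.12,"ry":0,"rz":0.045,"gripper":0},{"dx":0,"dy":0,"dz":0,"rx":-0.14,"ry":0,"rz":0.052,"gripper":0},{"dx":0,"dy":0,"dz":0,"rx":-0.16,"ry":0,"rz":0.06,"gripper":0},{"dx":0,"dy":0,"dz":0,"rx":-0.17,"ry":0,"rz":0.063,"gripper":0},{"dx":0,"dy":0,"dz":0,"rx":-0.17,"ry":0,"rz":0.063,"gripper":0},{"dx":0,"dy":0,"dz":0,"rx":-0.17,"ry":0,"rz":0.063,"gripper":0}]' 60
python3 - <<'E'
from h import *
s=status.observe();R=rot(s['tool_rot']);print(R.T@[0,0,-1],s['opening'],s['qpos'])
snap('scene','scene9');snap('top','top9')
b=cv2.imread('pics/top9.png')[170:280,250:350];a=cv2.imread('pics/scene9.png')[145:245,270:360]
cv2.imwrite('pics/c9.png',cv2.convertScaleAbs(np.hstack([cv2.resize(b,(400,440),interpolation=cv2.INTER_CUBIC),cv2.resize(a,(400,440),interpolation=cv2.INTER_CUBIC)]),alpha=1.8))
print(turn(-.45,.17),turn(-.33,-.33))
E
```

```text
time: 13.62
tool_pos: [0.5547, -0.0651, 0.2538]
tool_rot: [-1.966, 0.145, 1.236]
contact_force: [-0.7, -0.8, -4.9]
opening: 0.0116
[0.14437174 0.91342394 0.3805437 ] 0.011602399300750812 [-0.1438828   0.23568736  1.72210099 -0.2783786   0.83521932 -1.25797508]
[-0.07751672  0.00030153  0.02869665] [ 0.03652223  0.18014923 -0.446289  ]
```

View pics/c9.png

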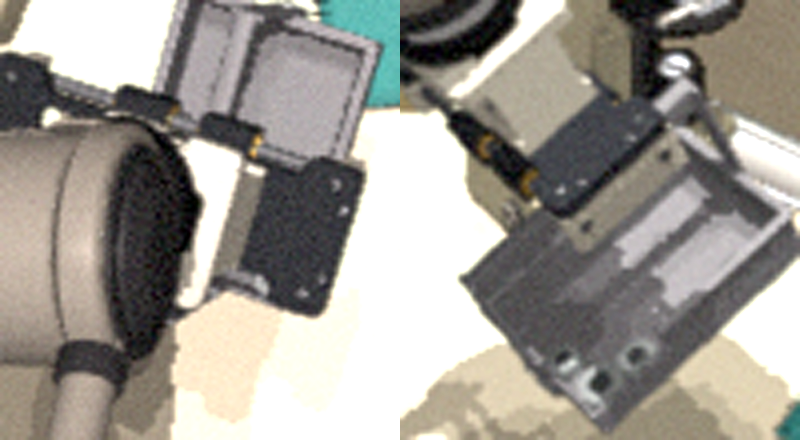

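All three masses are now by the corner, with dark centres at scene crop (565,357), (600,383) and (637,355). I check their positions before returning to the diagonal tilt.

```bash
python3 - <<'E'
from h import *
for x,y in((565,357),(600,383),(637,355)):print(totept('scene',270+(x-400)*90/400,145+y*100/440,16))
a=cv2.imread('pics/scene9.png')[205:250,290:350]
cv2.imwrite('pics/c9b.png',cv2.convertScaleAbs(cv2.resize(a,(800,600),interpolation=cv2.INTER_CUBIC),alpha=2))
E
```

```text
[-64.58229433  -4.81355849  16.        ]
[-61.87511397 -38.50514737  16.        ]
[-35.61641174 -41.77292782  16.        ]
```

View pics/c9b.png

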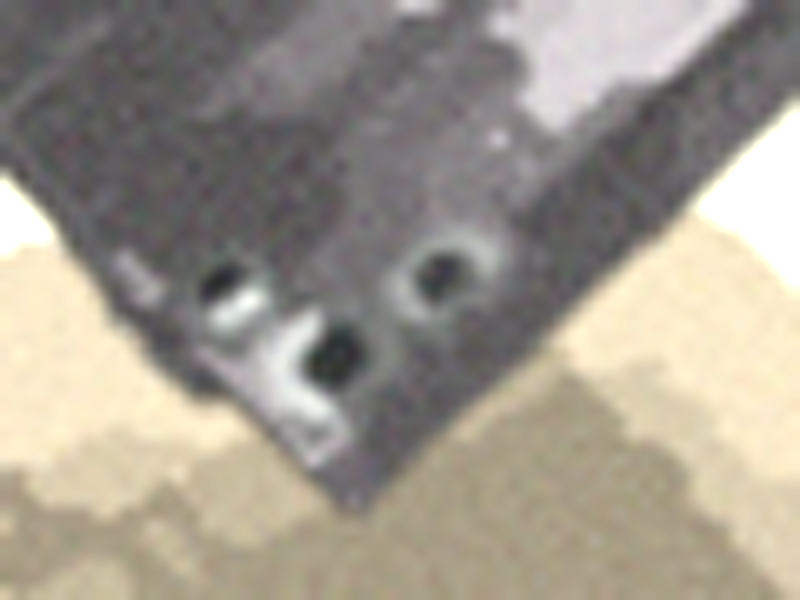

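The small mass is on the end wall at about (−66,−5), the large at (−62,−38) in the corner, and the medium at (−36,−41). I tilt to −y dominant to pull the small one against the large, then finish on the diagonal.

```bash
python3 - <<'E'
from h import *
print(turn(-.22,-.43))
E
```

```text
[ 0.14072702  0.20793364 -0.55253183]
```

```bash
python3 -m creep '[{"dx":0,"dy":0,"dz":0,"rx":0.005,"ry":0.01,"rz":-0.02,"gripper":0},{"dx":0,"dy":0,"dz":0,"rx":0.015,"ry":0.02,"rz":-0.06,"gripper":0},{"dx":0,"dy":0,"dz":0,"rx":0.025,"ry":0.04,"rz":-0.11,"gripper":0},{"dx":0,"dy":0,"dz":0,"rx":0.04,"ry":0.06,"rz":-0.16,"gripper":0},{"dx":0,"dy":0,"dz":0,"rx":0.053,"ry":0.08,"rz":-0.21,"gripper":0},{"dx":0,"dy":0,"dz":0,"rx":0.066,"ry":0.098,"rz":-0.26,"gripper":0},{"dx":0,"dy":0,"dz":0,"rx":0.079,"ry":0.117,"rz":-0.31,"gripper":0},{"dx":0,"dy":0,"dz":0,"rx":0.092,"ry":0.135,"rz":-0.36,"gripper":0},{"dx":0,"dy":0,"dz":0,"rx":0.102,"ry":0.15,"rz":-0.4,"gripper":0},{"dx":0,"dy":0,"dz":0,"rx":0.112,"ry":0.165,"rz":-0.44,"gripper":0},{"dx":0,"dy":0,"dz":0,"rx":0.122,"ry":0.18,"rz":-0.48,"gripper":0},{"dx":0,"dy":0,"dz":0,"rx":0.132,"ry":0.195,"rz":-0.52,"gripper":0},{"dx":0,"dy":0,"dz":0,"rx":0.141,"ry":0.208,"rz":-0.55,"gripper":0},{"dx":0,"dy":0,"dz":0,"rx":0.141,"ry":0.208,"rz":-0.55,"gripper":0},{"dx":0,"dy":0,"dz":0,"rx":0.141,"ry":0.208,"rz":-0.55,"gripper":0},{"dx":0,"dy":0,"dz":0,"rx":0.141,"ry":0.208,"rz":-0.55,"gripper":0}]' 60
python3 - <<'E'
from h import *
s=status.observe();R=rot(s['tool_rot']);print(R.T@[0,0,-1],s['opening'],s['qpos'])
snap('scene','scene10')
a=cv2.imread('pics/scene10.png')[170:245,265:365]
cv2.imwrite('pics/c10.png',cv2.convertScaleAbs(cv2.resize(a,(800,600),interpolation=cv2.INTER_CUBIC),alpha=2))
print(turn(-.34,-.34))
E
```

```text
time: 15.72
tool_pos: [0.5546, -0.0649, 0.2539]
tool_rot: [-1.817, -0.442, 1.213]
contact_force: [1.1, -0.0, -4.2]
opening: 0.0115
[-0.42744367  0.87678181  0.22033057] 0.011466502033813058 [-0.50303491  0.26538714  1.7141555   0.54633524  1.03000911 -1.91557704]
[-0.10530401 -0.07070417  0.07703215]
```

View pics/c10.png

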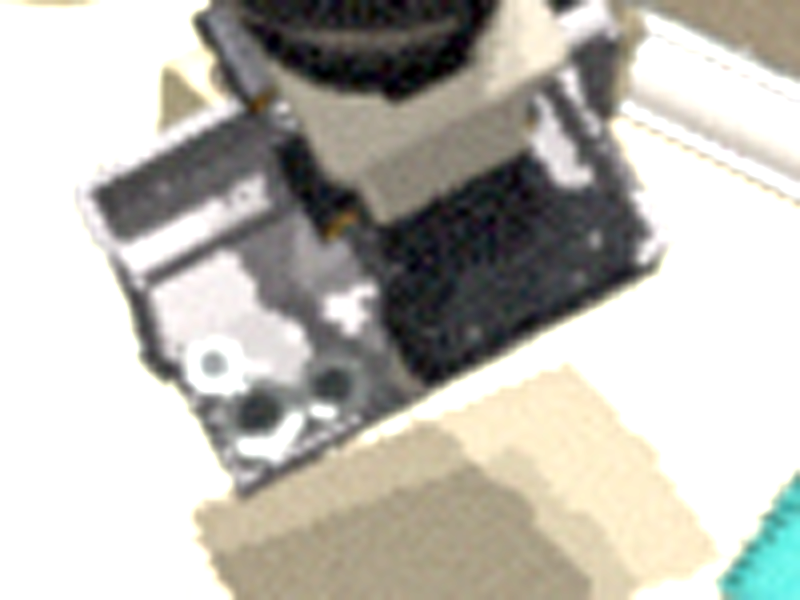

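All three are now clustered: small at (213,363), large at (262,410), medium at (333,382). I finish on the even diagonal and hold.

```bash
python3 -m creep '[{"dx":0,"dy":0,"dz":0,"rx":-0.01,"ry":-0.007,"rz":0.007,"gripper":0},{"dx":0,"dy":0,"dz":0,"rx":-0.03,"ry":-0.02,"rz":0.02,"gripper":0},{"dx":0,"dy":0,"dz":0,"rx":-0.05,"ry":-0.035,"rz":0.035,"gripper":0},{"dx":0,"dy":0,"dz":0,"rx":-0.07,"ry":-0.048,"rz":0.05,"gripper":0},{"dx":0,"dy":0,"dz":0,"rx":-0.09,"ry":-0.06,"rz":0.065,"gripper":0},{"dx":0,"dy":0,"dz":0,"rx":-0.1,"ry":-0.067,"rz":0.073,"gripper":0},{"dx":0,"dy":0,"dz":0,"rx":-0.105,"ry":-0.07,"rz":0.077,"gripper":0},{"dx":0,"dy":0,"dz":0,"rx":-0.105,"ry":-0.07,"rz":0.077,"gripper":0},{"dx":0,"dy":0,"dz":0,"rx":-0.105,"ry":-0.07,"rz":0.077,"gripper":0},{"dx":0,"dy":0,"dz":0,"rx":-0.105,"ry":-0.07,"rz":0.077,"gripper":0},{"dx":0,"dy":0,"dz":0,"rx":-0.105,"ry":-0.07,"rz":0.077,"gripper":0},{"dx":0,"dy":0,"dz":0,"rx":-0.105,"ry":-0.07,"rz":0.077,"gripper":0}]' 60
python3 - <<'E'
from h import *
s=status.observe();R=rot(s['tool_rot']);print(R.T@[0,0,-1],s['opening'],np.abs(s['qvel']).max(),'tilt',np.degrees(np.arccos(-R[2,1])))
snap('scene','scene11')
a=cv2.imread('pics/scene11.png')[170:245,265:365]
cv2.imwrite('pics/c11.png',cv2.convertScaleAbs(cv2.resize(a,(800,600),interpolation=cv2.INTER_CUBIC),alpha=2))
E
```

```text
time: 17.27
tool_pos: [0.5546, -0.0651, 0.2537]
tool_rot: [-1.94, -0.348, 1.259]
contact_force: [0.5, -0.7, -4.4]
opening: 0.0116
[-0.3406014   0.87695583  0.33902678] 0.011551787908573483 0.001826295228150416 tilt 28.722700763181006
```

View pics/c11.png

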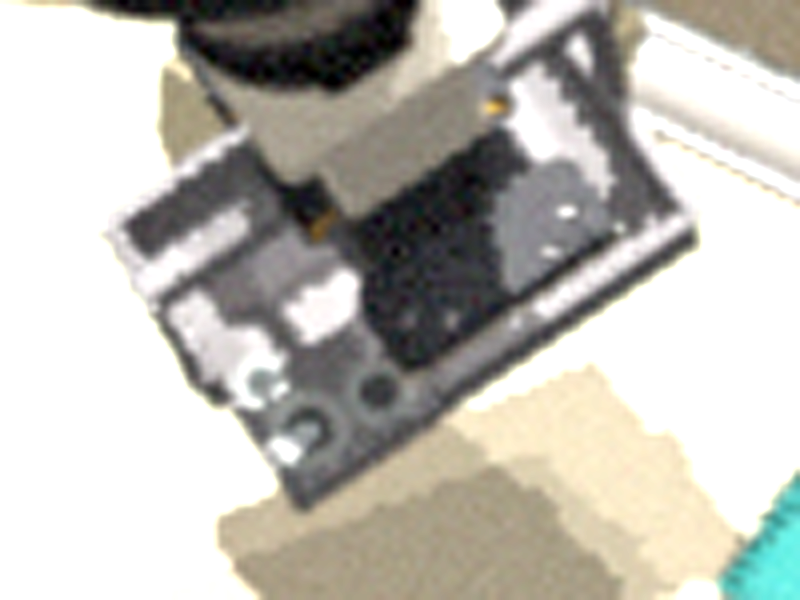

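View pics/scene11.png

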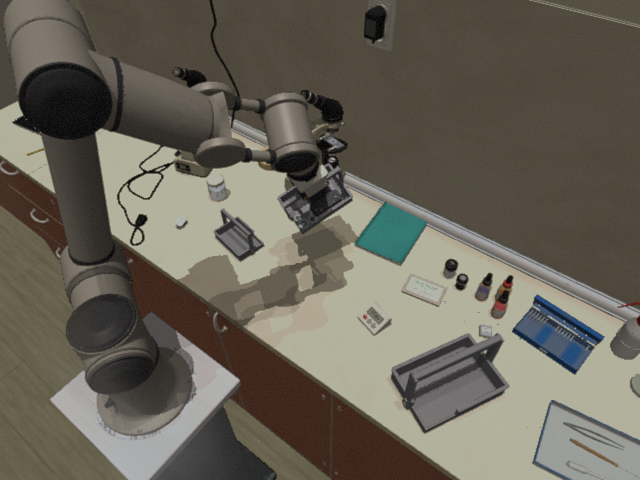

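The three masses nestle in the corner at crop (263,383), (308,430) and (378,388). The jar (216,188), loupe (181,222), timer (374,318) and other totes have not moved. I do a quick position check and hand in.

```bash
python3 - <<'E'
from h import *
for x,y,z in((263,383,14),(308,430,18),(378,388,16)):print(totept('scene',265+x/8,170+y/8,z).round())
print(status.observe()['time']); print(robot.hand_in())
E
```

```text
[-65. -16.  14.]
[-61. -39.  18.]
[-35. -40.  16.]
17.325
the job is handed in; nothing more can be done
None
```

The job is handed in at 17.3 s. The arm is holding the middle-sized tote still in the air by its handle, tilted 28.7° evenly towards the pick-out corner, with all three masses in that corner.

- **What I did:** I gripped the bar at 60 N, lifted it 150 mm and tilted it diagonally. At 14.6° the masses had not visibly slid, although they should start at 7–10°. At 27.5° the small mass stuck on the side wall. I tipped the tote along its length, slightly away from that wall, so the small mass slid down beside the large one. Then I went back to the even diagonal.
- **Where the masses ended, in the tote's frame:** large at (−61, −39) mm in the corner. Medium, at (−35, −40), touches it along the side wall. Small, at (−65, −16), touches it along the end wall.
- **Last checks:** the gripper opening held steady at 11.6 mm and the arm was still. Depth checks partway through showed no slip in the grip; I did not repeat them in the final pose. In the last picture no mass had spilled, and the jar, timer, loupe and other totes were where they started.

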